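# Shut and latch the medicine box through its guard window

## Robot

A 6-joint arm with a two-finger parallel gripper is mounted at the origin on the work surface. World frame = base frame: x ahead of the robot, y to its left, z up, the work surface at z = 0. Lengths are in m, angles in degrees, forces in N, time in s.
With the tool pointing down it reaches from about 0.325 to 0.925 m from the base axis. Payload 3.1 kg.
Tool frame: the origin (TCP) lies midway between the tips of the shut fingers; the grasp point (between the pads) lies 19 mm behind it; z points along the fingers, y is the line along which they close (so a half turn about z gives the same grasp; the last joint's range is limited). The gripper opens to 85 mm and grips with 20 to 120 N. Pads are 22 mm wide; open, the fingers measure 114 mm over their backs; the gripper's body (76 mm by 85 mm) begins 54 mm behind the grasp point. The pads swing forward as they close: fully open they stand 13 mm farther back than shut.
Start: joints at [59.404, 12.427, 92.441, -0, 75.132, -6.429], TCP at [0.256, 0.57, 0.21] pointing down, gripper open.
Joint ranges: [-157.48, 157.48], [-44.54, 120.13], [17.64, 146.25], [-64.5, 244.5], [7.68, 150.69], [-147.95, 147.95]. Speed limits (degrees/s): [159.86, 159.86, 180, 180, 180, 180].

## Interface

Orientations are given as [roll, pitch, yaw] about the fixed x, y, z axes, in that order (R = Rz(yaw) Ry(pitch) Rx(roll)).
In Python, from workcell import status, cams, arm, spotter gives the robot as it stands.
- The arm moves only by the tool arm_command, never from a script. Its arguments are lists of equal length, an entry for each row: "rotation": the turn, a rotation vector about the tool's x, y, z in degrees, a list of three; "dp": the shift along the tool's x, y, z in cm, a list of three; "gripper": the gripper command: -1 is shut, 1 is fully open, values between are in proportion. A call has exactly 5 rows; each row is the pose to reach, as a shift and turn from the pose commanded when the call began, along the tool's axes at that moment; what a row does not reach only later rows make up. A row lasts 1/10 s, in which the tool goes at most 50 mm and 8.59 degrees, less where a joint would pass 70% of its speed; a pose out of reach is approached as far as the arm can. A call with a gripper value outside its range is refused whole. The fingers move at their own pace and stop on an object; the grip force is fixed at half the most. Time passes only in rows, so rows that repeat a pose let the fingers close, or fill a call up. It gives the time, the measured TCP pose, the force, the opening and the grip force at its end, in the units of the state.
- status.sense(): the state, without advancing time (a new reading comes with each control period).
- cams.get_image(name): name is "scene" or "top" or "wrist"; returns a dict with "pixels" (400x640x3 uint8, red, green, blue), "mtx" (3x3 intrinsics, pixels), "world_to_cam" (4x4, takes a point from world to camera coordinates). Camera axes: x right, y down, z forward; pixel columns grow to the right and rows downward; lengths in m; the calibration is good to about 2 mm. A picture is of the moment at which its call begins. There is no depth.
- arm.finish_job(): hands the job in; it is judged then, once.
Trained networks look in a picture, given as the dict that the camera call returned (one of the last four; its "shot" number tells which), for a name from the list of things; names that differ only in an ending like _2 or _b are one class to them, and where a whole thing is asked for, a point or a joint stands for the part that bears it (a point fixed in the world has none). Each returns a list of dicts, best first, with "p" (0 to 1); they miss things now and then, are a little off and sometimes report something else, mostly with a low value. They report only what shows in the picture. A call takes as long as a camera call. They do not tell look-alikes from the thing itself.
- spotter.regions_of(picture, query): "region" (400x640 bool, what is visible of it) and "bbox" ([left, top, right, bottom] in pixels, round what is visible of it).
The state is a dict: "time": time; "joint_pos": joint angles; "qd": joint speeds; "tau": joint torques, N m; "tool_pos": TCP position; "ee_rot": TCP orientation; "force": force on the tool from outside, world axes, zero at the start; "wrist_torque": the same for the moment, N m; "opening": finger opening in m; "grip_force": force on a finger pad.
Only numpy, scipy, OpenCV 4.12 (cv2) and the standard library are available. Lean on these libraries where they do the work, as an engineer would, in place of code of your own. Each camera call takes 0.05 s, during which the arm holds its last target. There are 200 camera calls.

## Task

Shut and latch the wooden medicine box using only pushes of the fingertips, gripping and lifting nothing: first push its raised lid down until it is fully shut, then reach down through the window of the guard frame and press the latch lever all the way down, so that both stay that way. Do not touch the guard frame at all, push the lid only from its outside, and leave the turntable and the things on it where they are.

Things in the scene. Friction and masses are not known exactly. Their poses are not given: they have to be found in the camera images.
- box: Walnut medicine box fixed to the drawer top; its position and yaw vary, it may stand left or right of the turntable. Origin: on the surface (z = 0), from which its own axes run: z up, x from the lever end (nearer the robot) towards the lid's hinge. Compartment from x = -20 to +100 mm, 120 mm wide in y, 55 mm high, closed by a lid on top (top of the shut lid at 61 mm). In front of it the lever bay, x = -108 to -22 mm, 80 mm wide, centred in y, with the guard over it.
- guard: White plastic guard of the lever bay, fixed to the box, with the same origin and axes as the box: walls on the bay's front and both sides, and on top a flat frame 8 mm thick, its top 70 mm above the surface. The frame has one rectangular window, 60 mm along the box's x by 52 mm along its y, the only way to the lever. It must not be touched.
- window (a point): Centre of the guard's window, level with the frame's top face (66 mm towards the robot end from the box's origin, 70 mm above the surface). Axes as the box's.
- lever (a joint): Steel latch lever in the bay under the window: angle in rad, 0 = up, 0.4 = all the way down at its stop; starts between 0 and 0.06. A paddle 50 mm long and 34 mm wide, hinged at the bay's rear (box x = -34 mm, 33 mm above the surface), with its free end towards the bay's front, sloping up by 0.2 rad at 0 and down by 0.2 rad at 0.4. A stiff hinge: it needs about 4 N at the pad point and stays where it is left.
- lever_pad (a point): Point on the paddle's upper face under the window's centre, 32 mm from the lever's hinge, where to press; about 42 mm above the surface when up, and it goes down about 13 mm.
- lid (a joint): Lid of the box: angle in rad, 0 = fully shut, positive = open; starts at 0.4 to 0.85. A flat wooden panel 122 mm long, 120 mm wide, 6 mm thick, hinged at the box's far end (box x = +100 mm, 58 mm above the surface), its free end towards the guard, rising as it opens. A stiff hinge: it stays where it is left and needs about 3 N straight down at 50 mm from the hinge to shut.
- lid_press (a point): Point on the middle of the lid's outer (upper) face, 50 mm from the hinge; moves with the lid. Pressing straight down at box x = +50 mm, y = 0 shuts the lid; its outer face is then 61 mm above the surface.
- lid_liner: Cork liner 100 x 104 x 3 mm glued under the lid; origin on the lid's hinge. It must not be touched (the lid is pushed from outside, not gripped or lifted).
- turntable: Fixed base of a white plastic turntable fixed to the surface; its position varies. Origin: underside centre. It carries a freely turning disc of radius 110 mm whose top is 24 mm above the surface.
- bottle: Closed brown glass bottle, loose, 42 mm wide, 88 mm tall, standing on the turntable. Origin: underside centre. Bystander.
- spray: Teal plastic nasal spray, loose, 32 mm wide, 94 mm tall, standing on the turntable. Origin: underside centre. Bystander.
- cup: Clear acrylic cup, loose, 64 mm wide at the rim, 75 mm tall, standing on the turntable. Origin: underside centre. Bystander.
- file: Steel nail file with a black handle, loose, 140 mm long along its x, 14 mm wide, lying on the turntable. Origin: underside centre. Bystander.
Things that resemble listed ones, but are neither listed nor needed, are in the scene too. Several things have the shape of the box; the one meant has the colours described above.

How it is judged (in metres and radians):
On the way, in this order (a step that is already met when the one before it is completed fails the run):
1. the lid is pushed fully shut (value of joint lid below 0.04 rad), for 0.2 s.
2. with the lid shut, the lever is pressed all the way down (value of joint lever above 0.34 rad and value of joint lid below 0.04 rad), for 0.2 s.
At the end, for the whole second after the job is handed in: The lid is shut (within 0.04 rad), the lever is down (beyond 0.34 of its 0.4 rad), and bottle, spray, cup and file are within 10 mm of where they began (all of step 2 and distance of each of bottle, spray, cup, file from where it was at the start of the episode below 0.01 m); the robot touches nothing.
It fails at once if the robot touches the guard frame (contact force between any of the fingers, the arm and guard above 0.2 N).
It fails at once if the lid is touched from inside, gripped or lifted further open (contact force between any of the fingers, the arm and lid_liner above 0.2 N or value of joint lid above 0.95 rad).
It fails at once if a thing on the turntable is shifted by more than 10 mm, lifted or carried (distance of any of bottle, spray, cup, file from where it was at the start of the episode above 0.01 m).
It also fails if it takes over 45 s, if anything falls off the work surface, if the arm or the gripper's body presses on something with over 40 N, if the wrist force passes 120 N, or if a joint passes its speed limit or range.

## Working session

There is one attempt and no reset: what is moved stays moved. The work goes in short steps, Python scripts to look and compute and a tool call to move; the robot and the scene stay as the last step left them, time stands still between calls to the robot, and variables do not carry over. Pictures are saved under pics/ and viewed, at most 10 in all, crops included, and the job is handed in when it is done.

Besides the shell and the picture viewer there is one more tool, called after "Emit:" by a JSON object that holds its "api" and its "payload". arm_command: Moves the arm, as the interface text tells. Its arguments: {"type":"object","properties":{"rotation":{"type":"array"},"dp":{"type":"array"},"gripper":{"type":"array"}},"required":["rotation","dp","gripper"]}

```bash
mkdir -p pics; ls
cat > h.py <<'E'
import numpy as np, cv2
from workcell import status, cams, arm, spotter
def pix(im,P):
    P=np.atleast_2d(P); W=im['world_to_cam']; c=P@W[:3,:3].T+W[:3,3]; u=c@np.array(im['mtx']).T; return u[:,:2]/u[:,2:]
def onplane(im,uv,z):
    W=np.array(im['world_to_cam']); R=W[:3,:3]; o=-R.T@W[:3,3]; d=R.T@np.linalg.solve(im['mtx'],[uv[0],uv[1],1]); return o+d*(z-o[2])/d[2]
def save(im,n): cv2.imwrite('pics/'+n,np.ascontiguousarray(im['pixels'][:,:,::-1]))
E
python3 - <<'E'
from h import *
s=status.sense(); print(s)
ims=[cams.get_image(n) for n in('scene','top')]
cv2.imwrite('pics/a.png',cv2.resize(np.vstack([i['pixels'][:,:,::-1] for i in ims]),None,fx=.74,fy=.74))
save(ims[1],'top.png')
for i in ims:
  for q in('box','guard','lid','turntable'):
    for r in spotter.regions_of(i,q)[:4]: print(q,round(r['p'],2),r['bbox'])
E
```

```text
pics
{'time': 0.0, 'joint_pos': array([ 5.94056438e+01,  1.24771519e+01,  9.25292983e+01, -2.19205533e-03,
        7.51329150e+01, -6.42649413e+00]), 'qd': array([ 0.06504515,  0.04410188,  0.00524215,  0.01828237, -0.01484217,
        0.03859174]), 'tau': array([ 3.71247452e-04, -3.96860218e+01, -3.03850079e+01, -2.15363152e-04,
        9.94974427e-03, -1.50114236e-06]), 'tool_pos': array([0.25540184, 0.56947062, 0.20845661]), 'ee_rot': array([-1.79861274e+02, -1.34949220e-02,  1.55832687e+02]), 'force': array([-0.27120814,  0.16282185, -0.34916754]), 'wrist_torque': array([-0.03007296,  0.0692555 ,  0.02604193]), 'grip_force': 0.0, 'opening': 0.08569403215520086}
box 0.8 [137.5, 177.4, 251.5, 276.0]
box 0.55 [388.6, 151.2, 471.4, 207.4]
guard 0.74 [202.8, 181.8, 252.8, 231.5]
lid 0.68 [137.3, 176.6, 204.7, 257.9]
lid 0.65 [394.7, 149.3, 460.8, 186.7]
turntable 0.92 [311.4, 221.9, 426.8, 304.4]
turntable 0.74 [201.9, 179.9, 250.0, 231.5]
box 0.74 [394.2, 128.0, 463.5, 218.9]
box 0.66 [164.9, 263.7, 255.8, 361.1]
box 0.63 [249.5, 152.3, 292.5, 198.4]
guard 0.82 [388.8, 179.7, 436.3, 230.5]
lid 0.83 [177.7, 261.7, 256.4, 338.6]
turntable 0.67 [228.7, 129.7, 321.1, 223.3]
turntable 0.23 [230.7, 160.5, 247.4, 181.1]
```

View pics/a.png

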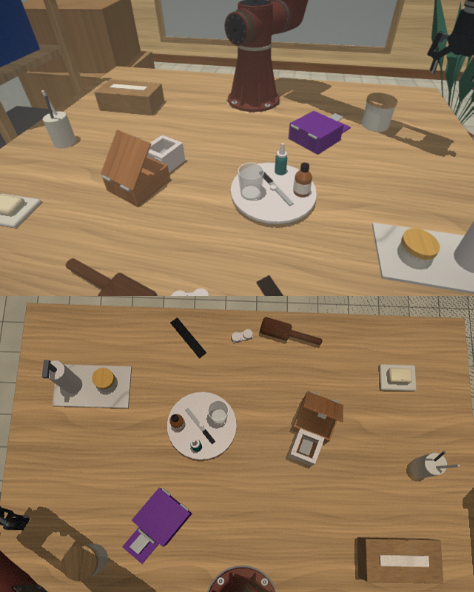

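Run:
```python
import cv2
a=cv2.imread('pics/top.png')[110:250,370:490]
cv2.imwrite('pics/tz.png',cv2.resize(a,None,fx=4.2,fy=4.2,interpolation=cv2.INTER_CUBIC))
```

```text
(no output)
```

View pics/tz.png

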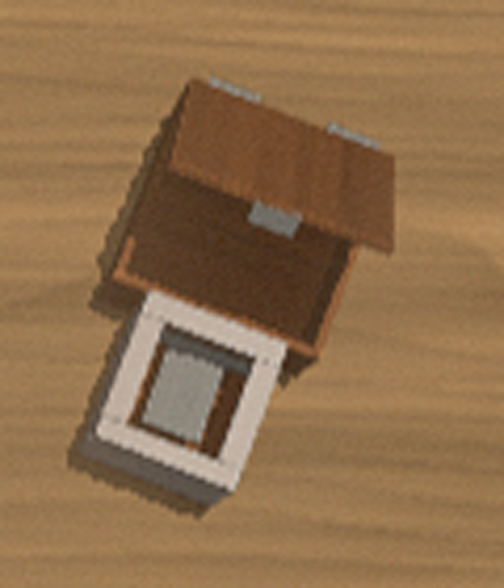

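The walnut box with the white guard is on the right: guard top corners in the crop are at about (150,293), (287,347), (237,488) and (97,437), and the lid is raised. The purple box is a look-alike.

```bash
cat > m.py <<'E'
from h import *
from scipy.optimize import least_squares
im=cams.get_image('top')
f=lambda p:np.array(p)/4.2+[370,110]-0.4
g=[f(p) for p in[(150,293),(287,347),(237,488),(97,437)]]
w=[f(p) for p in[(165,328),(256,362),(216,452),(140,427)]]
G=np.array([onplane(im,p,.07) for p in g]);print(G, [np.linalg.norm(G[i]-G[i-1]) for i in range(4)])
# order: rear-left, rear-right, front-right, front-left
lid=[f(p) for p in[(190,80),(395,156),(392,252),(170,170)]]
def pts(v):
    x,y,a,th,fl,hw=v
    c,s=np.cos(a),np.sin(a)
    t=lambda X,Y,Z:[x+c*X-s*Y,y+s*X+c*Y,Z]
    L=[t(fr,sg*hw,.07) for fr,sg in((-.022,1),(-.022,-1),(fl,-1),(fl,1))]
    n=np.array([-np.cos(th)*.122+np.sin(th)*.003*0,np.sin(th)*.122])
    u=np.array([-np.sin(th),-np.cos(th)])*-.003  # outward up
    up=np.array([np.sin(th),np.cos(th)])*.003
    L+=[t(.1+up[0],s_*.06,.058+up[1]) for s_ in(1,-1)]
    L+=[t(.1+n[0]+up[0],s_*.06,.058+n[1]+up[1]) for s_ in(-1,1)]
    return np.array(L)
obs=np.array(g+lid)
c0=G[:,:2].mean(0); d=G[0]+G[1]-G[2]-G[3]; a0=np.arctan2(d[1],d[0])
r=least_squares(lambda v:(pix(im,pts(v))-obs).ravel(),[c0[0]+.066*np.cos(a0),c0[1]+.066*np.sin(a0),a0,.6,-.108,.04],loss='soft_l1')
print(r.x,np.degrees(r.x[2:4]));print((r.fun.reshape(-1,2)).round(1).tolist())
x,y,a=r.x[:3]
for X in(.05,-.066): print(X,x+np.cos(a)*X,y+np.sin(a)*X)
E
python3 m.py
```

```text
[[ 0.5207358  -0.16402524  0.07      ]
 [ 0.49318608 -0.23755499  0.07      ]
 [ 0.41632198 -0.20987207  0.07      ]
 [ 0.44167116 -0.1355862   0.07      ]] [np.float64(0.08402378709112562), np.float64(0.07852140616204556), np.float64(0.08169721141576586), np.float64(0.07849185117336901)]
[ 0.52783459 -0.20915347 -0.35034802  0.82643695 -0.10534278  0.03925311] [-20.0734629   47.35134905]
[[0.3, 0.0], [0.4, -0.2], [0.0, 0.4], [0.2, -0.3], [-0.2, -0.1], [-0.2, 0.4], [-0.0, 0.3], [-0.6, -0.6]]
0.05 0.5747972552831386 -0.22631470635619613
-0.066 0.46584387007867517 -0.18650064034319264
```

```bash
cat >> h.py <<'E'
from scipy.spatial.transform import Rotation as Ro
def go(P,yaw=70):
    s=status.sense(); R=Ro.from_euler('xyz',s['ee_rot'],degrees=True); T=Ro.from_euler('xyz',[180,0,yaw],degrees=True)
    print('t',s['time'],'pos',s['tool_pos'].round(4),'F',s['force'].round(1),'op',round(s['opening'],4))
    print('dp cm',(R.inv().apply(np.array(P)-s['tool_pos'])*100).round(2),'rot',(R.inv()*T).as_rotvec(degrees=True).round(2))
E
python3 -c "
from h import *
go([.575,-.226,.21])"
```

```text
t 0.55 pos [0.2559 0.5702 0.2098] F [-0.4  0.5 -0.5] op 0.0849
dp cm [-6.171e+01 -5.958e+01 -2.000e-02] rot [ 0.   -0.   85.83]
```

Emit:
{"api": "arm_command", "payload": {"rotation": [[0, 0, 8.5], [0, 0, 17], [0, 0, 25.5], [0, 0, 34], [0, 0, 42.5]], "dp": [[-3.4, -3.3, 0], [-6.8, -6.6, 0], [-10.2, -9.9, 0], [-13.6, -13.2, 0], [-17, -16.5, 0]], "gripper": [-1, -1, -1, -1, -1]}}

```text
time: 1.05
tool_pos: [0.3439, 0.3485, 0.2101]
ee_rot: [179.9, 0.0, 113.0]
force: [1.1, 0.2, -0.1]
opening: 0.0123
grip_force: 0.0
```

```bash
python3 -c "
from h import *
go([.575,-.226,.21])"
```

```text
t 1.05 pos [0.3439 0.3485 0.2101] F [ 1.1  0.2 -0.1] op 0.0123
dp cm [-6.192e+01 -1.200e+00  1.000e-02] rot [ 5.000e-02 -2.000e-02  4.302e+01]
```

Emit:
{"api": "arm_command", "payload": {"rotation": [[0, 0, 8.5], [0, 0, 17], [0, 0, 25.5], [0, 0, 34], [0, 0, 43]], "dp": [[-4.9, -0.1, 0], [-9.8, -0.2, 0], [-14.7, -0.3, 0], [-19.6, -0.4, 0], [-24.5, -0.5, 0]], "gripper": [-1, -1, -1, -1, -1]}}

```text
time: 1.55
tool_pos: [0.4364, 0.1213, 0.2103]
ee_rot: [179.9, -0.0, 70.4]
force: [0.5, 0.2, 0.1]
opening: -0.0002
grip_force: 0.0
```

```bash
python3 -c "
from h import *
go([.575,-.226,.21])"
```

```text
t 1.55 pos [0.4364 0.1213 0.2103] F [0.5 0.2 0.1] op -0.0002
dp cm [-28.07  24.71   0.04] rot [ 0.08 -0.05  0.39]
```

Emit:
{"api": "arm_command", "payload": {"rotation": [[0, 0, 0], [0, 0, 0], [0, 0, 0], [0, 0, 0], [0, 0, 0]], "dp": [[-3.7, 3, 0], [-7.4, 6, 0], [-11.1, 9, 0], [-14.8, 12, 0], [-18.5, 15, 0]], "gripper": [-1, -1, -1, -1, -1]}}

```text
time: 2.05
tool_pos: [0.5169, -0.1031, 0.2102]
ee_rot: [179.9, -0.0, 70.7]
force: [1.2, 1.0, 1.0]
opening: -0.0004
grip_force: 0.0
```

```bash
python3 -c "
from h import *
i=cams.get_image('wrist'); save(i,'w1.png')
W=i['world_to_cam'];print(-W[:3,:3].T@W[:3,3])
print(spotter.regions_of(i,'guard')[:1] and spotter.regions_of(i,'guard')[0]['bbox'])
go([.575,-.226,.21])"
```

```text
[ 0.54119815 -0.03320919  0.37453512]
[257.5, 208.6, 343.9, 298.6]
t 2.2 pos [ 0.5171 -0.1036  0.21  ] F [ 0.4  1.3 -0.2] op 0.0
dp cm [-9.6   9.55  0.  ] rot [0.02 0.   0.48]
```

View pics/w1.png

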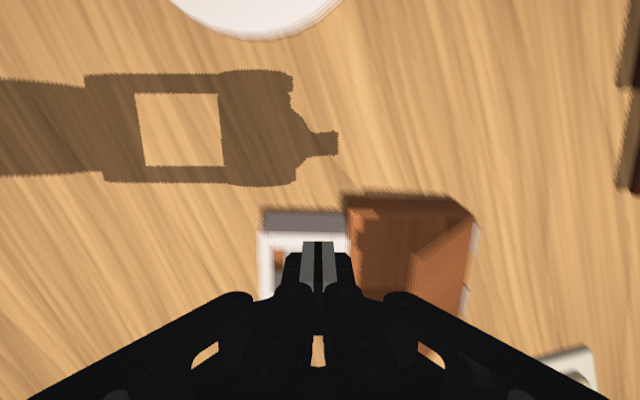

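The walnut lid and guard show behind the fingers, with the guard at about (300,250). The shut fingers flare upward from the tip at (318,242), so I need their width about 41 mm above the tip before entering the window.

```bash
python3 -c "
from h import *
i=cams.get_image('wrist'); s=status.sense(); R=Ro.from_euler('xyz',s['ee_rot'],degrees=True)
g=i['pixels'].astype(int).max(2)
for h in(0,.01,.02,.03,.04,.05,.06,.07):
  for x in (0,.011):
    p=pix(i,[s['tool_pos']+R.apply([x,y,-h]) for y in(-.0145,.0145,-.03,.03)]).round(0)
    r=int(p[:,1].mean()); d=np.where(g[min(r,399)]<45)[0]
    print(h,x,'row',r,'±14.5:',p[:2,0],'±30:',p[2:,0],'dark',(d.min(),d.max()) if len(d) else None)
go([.575,-.226,.2],70)"
```

```text
0 0 row 237 ±14.5: [287. 343.] ±30: [257. 373.] dark None
0 0.011 row 217 ±14.5: [286. 343.] ±30: [256. 374.] dark None
0.01 0 row 245 ±14.5: [285. 345.] ±30: [253. 376.] dark (np.int64(314), np.int64(321))
0.01 0.011 row 224 ±14.5: [285. 345.] ±30: [252. 377.] dark None
0.02 0 row 255 ±14.5: [283. 346.] ±30: [250. 380.] dark (np.int64(289), np.int64(346))
0.02 0.011 row 233 ±14.5: [283. 347.] ±30: [248. 381.] dark None
0.03 0 row 265 ±14.5: [281. 348.] ±30: [245. 384.] dark (np.int64(285), np.int64(351))
0.03 0.011 row 242 ±14.5: [280. 349.] ±30: [244. 385.] dark (np.int64(314), np.int64(321))
0.04 0 row 277 ±14.5: [279. 350.] ±30: [240. 388.] dark (np.int64(282), np.int64(353))
0.04 0.011 row 252 ±14.5: [278. 351.] ±30: [239. 390.] dark (np.int64(314), np.int64(321))
0.05 0 row 291 ±14.5: [276. 353.] ±30: [235. 393.] dark (np.int64(275), np.int64(399))
0.05 0.011 row 265 ±14.5: [275. 353.] ±30: [233. 395.] dark (np.int64(285), np.int64(351))
0.06 0 row 307 ±14.5: [273. 355.] ±30: [228. 400.] dark (np.int64(199), np.int64(436))
0.06 0.011 row 279 ±14.5: [271. 356.] ±30: [226. 402.] dark (np.int64(282), np.int64(353))
0.07 0 row 325 ±14.5: [269. 359.] ±30: [221. 407.] dark (np.int64(165), np.int64(470))
0.07 0.011 row 295 ±14.5: [267. 360.] ±30: [218. 409.] dark (np.int64(222), np.int64(414))
t 2.25 pos [ 0.5164 -0.1018  0.2097] F [-0.4  0.7 -0.1] op 0.0
dp cm [-9.76  9.65  0.96] rot [-0.04 -0.03  0.59]
```

Emit:
{"api": "arm_command", "payload": {"rotation": [[0, 0, 0], [0, 0, 0], [0, 0, 0], [0, 0, 0], [0, 0, 0]], "dp": [[-2.4, 2.4, 0], [-4.9, 4.8, 0], [-7.3, 7.2, 0], [-9.7, 9.6, 0], [-9.7, 9.6, 0]], "gripper": [-1, -1, -1, -1, -1]}}

```text
time: 2.75
tool_pos: [0.5763, -0.2258, 0.2099]
ee_rot: [179.9, 0.1, 70.7]
force: [0.2, -0.6, -0.1]
opening: -0.0002
grip_force: 0.0
```

```bash
python3 -c "
from h import *
i=cams.get_image('top')
cv2.imwrite('pics/t2.png',cv2.resize(i['pixels'][90:250,350:510,::-1],None,fx=3.5,fy=3.5,interpolation=cv2.INTER_CUBIC))
i=cams.get_image('scene'); save(i,'s2.png')
cv2.imwrite('pics/s2.png',cv2.resize(i['pixels'][100:300,80:330,::-1],None,fx=3,fy=3,interpolation=cv2.INTER_CUBIC))
go([.575,-.226,.2],70)"
```

```text
t 2.85 pos [ 0.5749 -0.2228  0.2095] F [0.5 0.4 0.2] op -0.0005
dp cm [-0.3   0.12  0.95] rot [-0.08 -0.05  0.78]
```

View pics/s2.png

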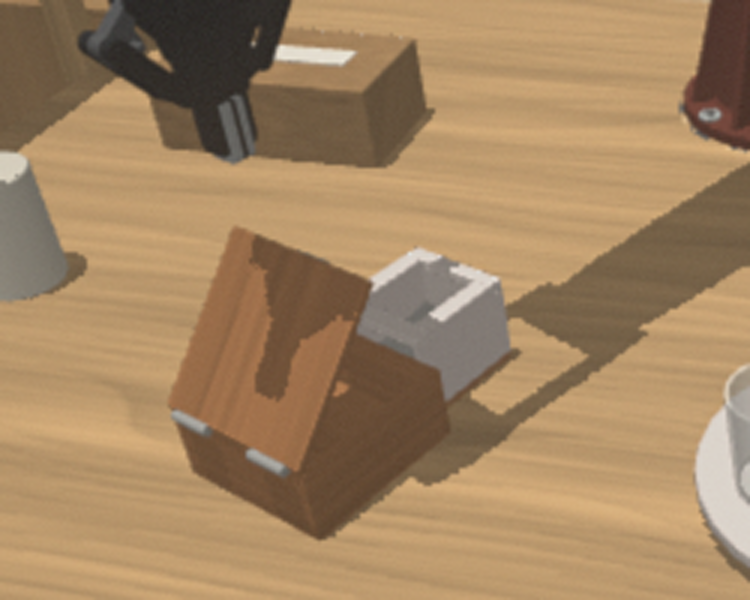

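The fingertips hang over the lid's outer face at about (235,155) in the crop, with the tip's shadow landing on the lid. I'll descend onto it.

Emit:
{"api": "arm_command", "payload": {"rotation": [[0, 0, 0.7], [0, 0, 0.7], [0, 0, 0.7], [0, 0, 0.7], [0, 0, 0.7]], "dp": [[0, 0, 2], [0, 0, 4], [0, 0, 6], [0, 0, 7.5], [0, 0, 9]], "gripper": [-1, -1, -1, -1, -1]}}

```text
time: 3.35
tool_pos: [0.5748, -0.2225, 0.1191]
ee_rot: [-180.0, -0.0, 70.1]
force: [0.4, -0.5, 0.1]
opening: -0.0002
grip_force: 0.0
```

Emit:
{"api": "arm_command", "payload": {"rotation": [[0, 0, 0], [0, 0, 0], [0, 0, 0], [0, 0, 0], [0, 0, 0]], "dp": [[0, 0, 0.8], [0, 0, 1.6], [0, 0, 2.4], [0, 0, 3.2], [0, 0, 4]], "gripper": [-1, -1, -1, -1, -1]}}

```text
time: 3.85
tool_pos: [0.5756, -0.2246, 0.08]
ee_rot: [179.9, 0.0, 70.0]
force: [-0.6, 0.5, 2.5]
opening: -0.0
grip_force: 0.8
```

Contact force is 2.5 N, as expected. I'll go on down to about 0.060.

Emit:
{"api": "arm_command", "payload": {"rotation": [[0, 0, 0], [0, 0, 0], [0, 0, 0], [0, 0, 0], [0, 0, 0]], "dp": [[0, 0, 0.6], [0, 0, 1.2], [0, 0, 1.7], [0, 0, 2.0], [0, 0, 2.0]], "gripper": [-1, -1, -1, -1, -1]}}

```text
time: 4.35
tool_pos: [0.5746, -0.224, 0.059]
ee_rot: [-179.9, -0.0, 70.0]
force: [-0.0, 0.4, 1.3]
opening: -0.0006
grip_force: 0.0
```

Emit:
{"api": "arm_command", "payload": {"rotation": [[0, 0, 0], [0, 0, 0], [0, 0, 0], [0, 0, 0], [0, 0, 0]], "dp": [[0, 0, 0.1], [0, 0, 0.2], [0, 0, 0.3], [0, 0, 0.3], [0, 0, 0.3]], "gripper": [-1, -1, -1, -1, -1]}}

```text
time: 4.85
tool_pos: [0.5751, -0.2242, 0.0569]
ee_rot: [180.0, 0.0, 70.0]
force: [-0.6, -0.1, 0.8]
opening: -0.0002
grip_force: 0.5
```

```bash
python3 -c "
from h import *
i=cams.get_image('scene')
cv2.imwrite('pics/s3.png',cv2.resize(i['pixels'][100:300,80:330,::-1],None,fx=3,fy=3,interpolation=cv2.INTER_CUBIC))
go([.575,-.226,.2],70)"
```

```text
t 4.9 pos [ 0.5751 -0.2243  0.0569] F [-0.3  0.2  1. ] op -0.0002
dp cm [ -0.17   0.05 -14.31] rot [0.01 0.   0.04]
```

View pics/s3.png

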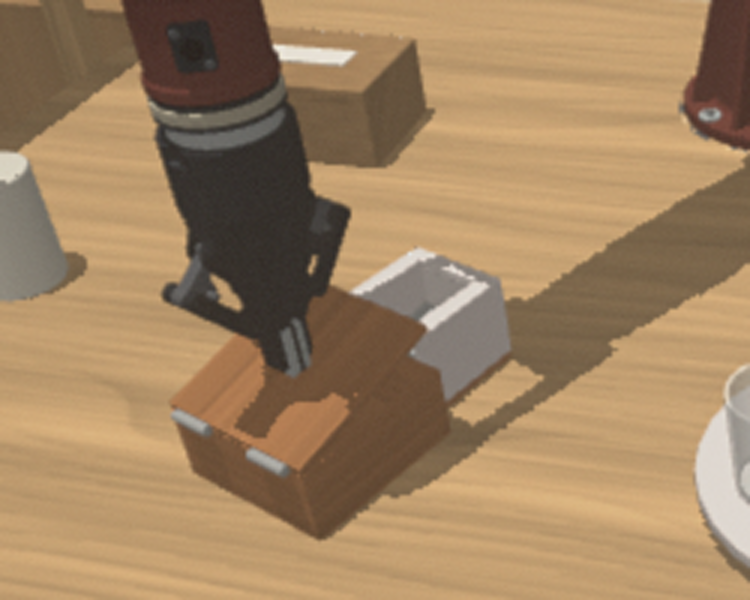

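```bash
python3 -c "
from h import *
i=cams.get_image('scene'); s=status.sense()
f=lambda p:((p-[80,100])*3).round(0).tolist()
print('tcp',f(pix(i,[s['tool_pos']])))
x,y,a=.52783,-.20915,-.35035
for th in(0,.05,.1,.15,.2,.3):
  P=[]
  for d in(0,.122):
    for Y in(.06,-.06):
      X=.1-d*np.cos(th)+.003*np.sin(th); Z=.058+d*np.sin(th)+.003*np.cos(th)
      P.append([x+np.cos(a)*X-np.sin(a)*Y,y+np.sin(a)*X+np.cos(a)*Y,Z])
  print(th,f(pix(i,P)))
P=[[x+np.cos(a)*X-np.sin(a)*Y,y+np.sin(a)*X+np.cos(a)*Y,Z] for X,Y,Z in((-.105,.04,.07),(-.105,-.04,.07),(-.02,.06,.055),(.1,.06,0),(.1,-.06,.0))]
print('guard front L,R; box rearside L top; hinge bottom L,R',f(pix(i,P)))
"
```

```text
tcp [[299.0, 393.0]]
0 [[302.0, 466.0], [169.0, 400.0], [441.0, 358.0], [312.0, 304.0]]
0.05 [[302.0, 466.0], [169.0, 400.0], [439.0, 351.0], [310.0, 297.0]]
0.1 [[301.0, 466.0], [169.0, 400.0], [437.0, 344.0], [308.0, 290.0]]
0.15 [[301.0, 467.0], [169.0, 400.0], [435.0, 337.0], [305.0, 284.0]]
0.2 [[301.0, 467.0], [168.0, 400.0], [432.0, 331.0], [302.0, 277.0]]
0.3 [[301.0, 467.0], [168.0, 400.0], [426.0, 319.0], [295.0, 266.0]]
guard front L,R; box rearside L top; hinge bottom L,R [[497.0, 277.0], [413.0, 245.0], [440.0, 366.0], [322.0, 538.0], [194.0, 470.0]]
```

The scene view shows the lid still about 0.25 rad open, with the free corner at crop (425,325) where shut would be (441,358). The real fingertips end roughly 2 cm short of the stated TCP. I'll keep pushing, then use the shut lid at 61 mm to calibrate the tip.

Emit:
{"api": "arm_command", "payload": {"rotation": [[0, 0, 0], [0, 0, 0], [0, 0, 0], [0, 0, 0], [0, 0, 0]], "dp": [[0, 0, 0.3], [0, 0, 0.6], [0, 0, 0.9], [0, 0, 1.2], [0, 0, 1.2]], "gripper": [-1, -1, -1, -1, -1]}}

```text
time: 5.45
tool_pos: [0.5747, -0.224, 0.0439]
ee_rot: [-180.0, -0.0, 70.0]
force: [0.1, 0.7, -0.3]
opening: -0.0
grip_force: 0.0
```

Emit:
{"api": "arm_command", "payload": {"rotation": [[0, 0, 0], [0, 0, 0], [0, 0, 0], [0, 0, 0], [0, 0, 0]], "dp": [[0, 0, 0.1], [0, 0, 0.2], [0, 0, 0.3], [0, 0, 0.4], [0, 0, 0.4]], "gripper": [-1, -1, -1, -1, -1]}}

```text
time: 5.95
tool_pos: [0.575, -0.2242, 0.0406]
ee_rot: [-180.0, -0.0, 70.0]
force: [-0.3, 0.3, 1.3]
opening: 0.0001
grip_force: 0.0
```

Emit:
{"api": "arm_command", "payload": {"rotation": [[0, 0, 0], [0, 0, 0], [0, 0, 0], [0, 0, 0], [0, 0, 0]], "dp": [[0, 0, 0.1], [0, 0, 0.2], [0, 0, 0.3], [0, 0, 0.4], [0, 0, 0.4]], "gripper": [-1, -1, -1, -1, -1]}}

```text
time: 6.45
tool_pos: [0.5752, -0.2243, 0.0394]
ee_rot: [-180.0, 0.0, 70.1]
force: [-6.6, 3.2, 13.8]
opening: -0.0001
grip_force: 6.6
```

```bash
python3 -c "
from h import *
i=cams.get_image('scene')
cv2.imwrite('pics/s4.png',cv2.resize(i['pixels'][130:290,120:260,::-1],None,fx=5,fy=3.75,interpolation=cv2.INTER_CUBIC))
go([.575,-.226,.2],70)"
```

```text
t 6.5 pos [ 0.5752 -0.2243  0.0395] F [-5.5  2.  13.1] op 0.0003
dp cm [ -0.17   0.03 -16.05] rot [-0.04  0.    0.06]
```

View pics/s4.png

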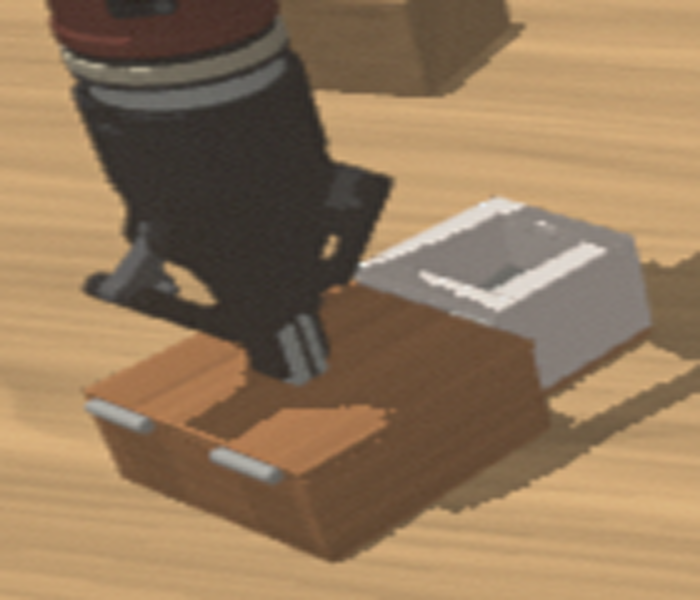

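The lid is shut, hinge pins at (120,415) and (245,465), and the panel is flush. Contact is 14 N at TCP 0.0395, so the true tip is about 21.5 mm behind the stated TCP. Next I work out the link clearance from this view.

```bash
python3 -c "
from h import *
i=cams.get_image('scene'); a=-.35035; b=np.array([np.cos(a),np.sin(a),0]); n=np.array([-b[1],b[0],0])
s=status.sense(); T=s['tool_pos'].copy(); T[2]=.061
f=lambda p:((p-[120,130])*[5,3.75]).round(0)
print('tip',f(pix(i,[T])))
for xo in(-.01,0,.01):
 for d in(.0145,.02,.025,.03,.04,.05):
  print(xo,d,[ (h,f(pix(i,[T+d*b+xo*n+[0,0,h/1000]]))[0].tolist()) for h in(30,35,40,45,50)])
"
```

```text
tip [[296. 373.]]
-0.01 0.0145 [(30, [231.0, 336.0]), (35, [228.0, 328.0]), (40, [225.0, 320.0]), (45, [222.0, 312.0]), (50, [218.0, 304.0])]
-0.01 0.02 [(30, [219.0, 342.0]), (35, [216.0, 334.0]), (40, [213.0, 326.0]), (45, [210.0, 318.0]), (50, [207.0, 310.0])]
-0.01 0.025 [(30, [209.0, 347.0]), (35, [206.0, 339.0]), (40, [202.0, 331.0]), (45, [199.0, 323.0]), (50, [196.0, 315.0])]
-0.01 0.03 [(30, [198.0, 352.0]), (35, [195.0, 344.0]), (40, [192.0, 336.0]), (45, [188.0, 328.0]), (50, [185.0, 320.0])]
-0.01 0.04 [(30, [177.0, 363.0]), (35, [173.0, 355.0]), (40, [170.0, 347.0]), (45, [167.0, 339.0]), (50, [163.0, 331.0])]
-0.01 0.05 [(30, [155.0, 375.0]), (35, [151.0, 367.0]), (40, [148.0, 358.0]), (45, [144.0, 350.0]), (50, [141.0, 342.0])]
0 0.0145 [(30, [249.0, 342.0]), (35, [246.0, 334.0]), (40, [243.0, 326.0]), (45, [240.0, 318.0]), (50, [237.0, 310.0])]
0 0.02 [(30, [238.0, 348.0]), (35, [235.0, 340.0]), (40, [232.0, 332.0]), (45, [229.0, 324.0]), (50, [225.0, 316.0])]
0 0.025 [(30, [227.0, 353.0]), (35, [224.0, 345.0]), (40, [221.0, 337.0]), (45, [218.0, 329.0]), (50, [215.0,
[... 392 characters left out ...]
8.0]), (35, [265.0, 341.0]), (40, [262.0, 333.0]), (45, [259.0, 324.0]), (50, [256.0, 316.0])]
0.01 0.02 [(30, [257.0, 354.0]), (35, [254.0, 347.0]), (40, [251.0, 338.0]), (45, [247.0, 330.0]), (50, [244.0, 322.0])]
0.01 0.025 [(30, [246.0, 360.0]), (35, [243.0, 352.0]), (40, [240.0, 344.0]), (45, [237.0, 336.0]), (50, [234.0, 328.0])]
0.01 0.03 [(30, [236.0, 366.0]), (35, [232.0, 358.0]), (40, [229.0, 349.0]), (45, [226.0, 341.0]), (50, [223.0, 333.0])]
0.01 0.04 [(30, [214.0, 377.0]), (35, [211.0, 369.0]), (40, [208.0, 361.0]), (45, [204.0, 353.0]), (50, [201.0, 344.0])]
0.01 0.05 [(30, [192.0, 388.0]), (35, [189.0, 380.0]), (40, [186.0, 372.0]), (45, [182.0, 364.0]), (50, [179.0, 356.0])]
```

Emit:
{"api": "arm_command", "payload": {"rotation": [[0, 0, 0], [0, 0, 0], [0, 0, 0], [0, 0, 0], [0, 0, 0]], "dp": [[0, 0, -1], [0, 0, -2], [0, 0, -3], [0, 0, -4], [0, 0, -5]], "gripper": [-1, -1, -1, -1, -1]}}

```text
time: 7.05
tool_pos: [0.5752, -0.2243, 0.0877]
ee_rot: [180.0, 0.0, 70.0]
force: [0.2, -0.8, -0.2]
opening: 0.0001
grip_force: 0.0
```

At 30 mm out, the links sit about 46–49 mm above the tip. I need about 38 mm of depth, so that is enough. Lifting off and moving over the window.

```bash
python3 -c "
from h import *
go([.466,-.1865,.088],70)"
```

```text
t 7.05 pos [ 0.5752 -0.2243  0.0877] F [ 0.2 -0.8 -0.2] op 0.0001
dp cm [ -0.18 -11.56  -0.03] rot [0.03 0.   0.04]
```

Emit:
{"api": "arm_command", "payload": {"rotation": [[0, 0, 0], [0, 0, 0], [0, 0, 0], [0, 0, 0], [0, 0, 0]], "dp": [[0, -3, -1], [-0.1, -6, -1], [-0.2, -9, -1], [-0.2, -11.6, -1], [-0.2, -11.6, -1]], "gripper": [-1, -1, -1, -1, -1]}}

```text
time: 7.55
tool_pos: [0.4619, -0.1847, 0.0961]
ee_rot: [-179.8, -0.0, 70.0]
force: [0.1, -0.3, 1.4]
opening: 0.0003
grip_force: 0.0
```

```bash
python3 -c "
from h import *
i=cams.get_image('wrist'); j=cams.get_image('scene'); t=cams.get_image('top')
z=lambda im,a,b,c,d,w,h:cv2.resize(im['pixels'][a:b,c:d,::-1],(w,h),interpolation=cv2.INTER_CUBIC)
cv2.imwrite('pics/w5.png',np.hstack([z(i,150,350,200,440,480,400), z(j,140,250,150,260,320,400)]))
x,y,a=.52783,-.20915,-.35035
P=[[x+np.cos(a)*X-np.sin(a)*Y,y+np.sin(a)*X+np.cos(a)*Y,Z] for Z in (.07,) for X,Y in((-.096,.026),(-.036,.026),(-.036,-.026),(-.096,-.026))]
print('win in wrist crop',((pix(i,P)-[200,150])*2).round(0).tolist())
print('win in scene crop',((pix(j,P)-[150,140])*[320/110,400/110]).round(0).tolist(), 480)
s=status.sense();T=s['tool_pos']+[0,0,.0215]
print('tip',((pix(i,[T])-[200,150])*2).round(0),((pix(j,[T])-[150,140])*[320/110,400/110]).round(0))
go([.466,-.1865,.088],70)"
```

```text
win in wrist crop [[145.0, 58.0], [356.0, 59.0], [347.0, 224.0], [151.0, 223.0]]
win in scene crop [[256.0, 191.0], [199.0, 243.0], [145.0, 215.0], [203.0, 166.0]] 480
tip [[257. 224.]] [[189. 131.]]
t 7.7 pos [ 0.4665 -0.1871  0.0977] F [ 0.6 -0.4  0.2] op -0.0
dp cm [ 0.04 -0.07  0.97] rot [0.14 0.02 0.03]
```

View pics/w5.png

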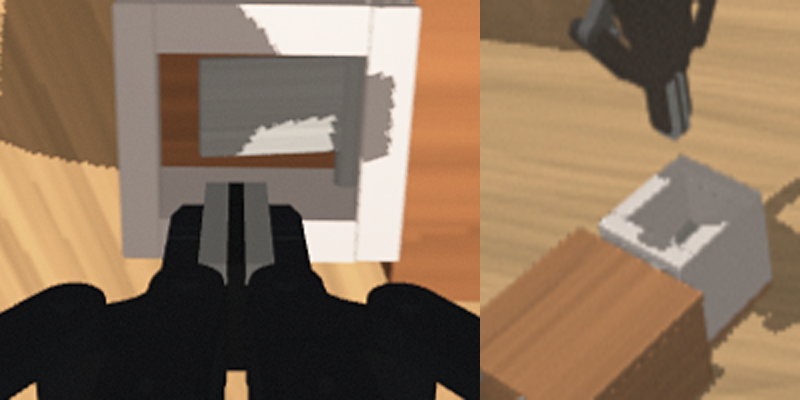

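The shut lid stays put. In the wrist crop the window spans columns 160–365 and rows 55–220, within 3 mm of my model (145–356, 58–224), so I'll shift 1 mm towards the hinge and descend.

Emit:
{"api": "arm_command", "payload": {"rotation": [[0, 0, 0], [0, 0, 0], [0, 0, 0], [0, 0, 0], [0, 0, 0]], "dp": [[0, 0.1, 0], [0, 0.1, 1], [0, 0.1, 2.2], [0, 0.1, 3.2], [0, 0.1, 3.6]], "gripper": [-1, -1, -1, -1, -1]}}

```text
time: 8.2
tool_pos: [0.4648, -0.186, 0.0584]
ee_rot: [-179.8, -0.0, 70.0]
force: [-0.2, 0.0, -0.3]
opening: 0.0002
grip_force: 0.0
```

```bash
python3 -c "
from h import *
cams.get_image('top')
i=cams.get_image('wrist'); s=status.sense()
z=lambda im,a,b,c,d,w,h:cv2.resize(im['pixels'][a:b,c:d,::-1],(w,h),interpolation=cv2.INTER_CUBIC)
cv2.imwrite('pics/w6.png',z(i,150,350,200,440,720,600))
x,y,a=.52783,-.20915,-.35035
P=[[x+np.cos(a)*X-np.sin(a)*Y,y+np.sin(a)*X+np.cos(a)*Y,.07] for X,Y in((-.096,.026),(-.036,.026),(-.036,-.026),(-.096,-.026))]
print('win',((pix(i,P)-[200,150])*3).round(0).tolist())
print('tip',((pix(i,[s['tool_pos']+[0,0,.0215]])-[200,150])*3).round(0))
go([.466,-.1865,.011],70)"
```

```text
win [[166.0, 146.0], [555.0, 148.0], [537.0, 442.0], [181.0, 440.0]]
tip [[355. 331.]]
t 8.3 pos [ 0.4652 -0.1862  0.0592] F [-1.1  0.4  0.7] op -0.0004
dp cm [-0.    0.11  4.82] rot [-0.18 -0.03  0.04]
```

View pics/w6.png

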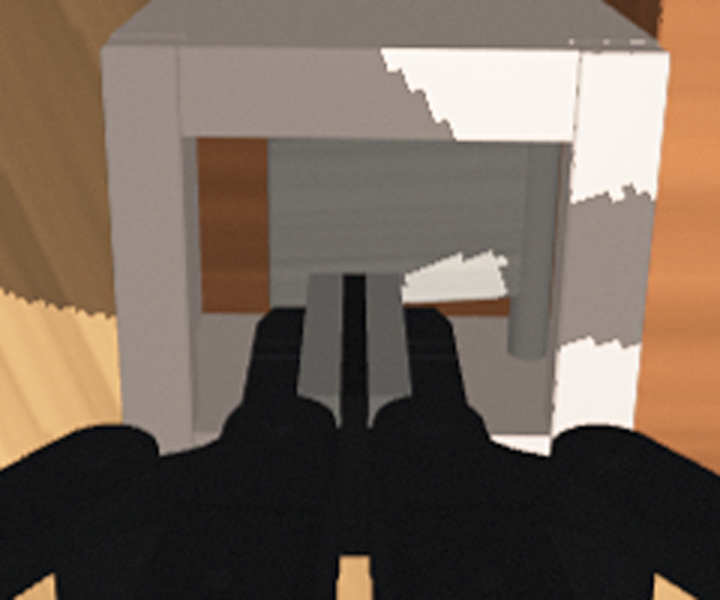

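The window spans columns 182–572 at its top edge and the finger centre is at 355, so it needs to go about 2.5 mm more towards the hinge. Correcting, then entering.

Emit:
{"api": "arm_command", "payload": {"rotation": [[0, 0, 0], [0, 0, 0], [0, 0, 0], [0, 0, 0], [0, 0, 0]], "dp": [[0.1, 0.25, 0], [0.1, 0.25, 0.8], [0.1, 0.25, 1.6], [0.1, 0.25, 2.4], [0.1, 0.25, 3.0]], "gripper": [-1, -1, -1, -1, -1]}}

```text
time: 8.8
tool_pos: [0.4684, -0.1864, 0.0297]
ee_rot: [-179.9, -0.0, 70.0]
force: [-0.3, 0.5, -0.1]
opening: -0.0001
grip_force: 0.0
```

Emit:
{"api": "arm_command", "payload": {"rotation": [[0, 0, 0], [0, 0, 0], [0, 0, 0], [0, 0, 0], [0, 0, 0]], "dp": [[0, 0, 0.2], [0, 0, 0.4], [0, 0, 0.6], [0, 0, 0.8], [0, 0, 1.0]], "gripper": [-1, -1, -1, -1, -1]}}

```text
time: 9.3
tool_pos: [0.4692, -0.1869, 0.0209]
ee_rot: [180.0, 0.0, 70.0]
force: [0.2, 0.0, -0.1]
opening: 0.0
grip_force: 0.0
```

Emit:
{"api": "arm_command", "payload": {"rotation": [[0, 0, 0], [0, 0, 0], [0, 0, 0], [0, 0, 0], [0, 0, 0]], "dp": [[0, 0, 0.15], [0, 0, 0.3], [0, 0, 0.45], [0, 0, 0.6], [0, 0, 0.7]], "gripper": [-1, -1, -1, -1, -1]}}

```text
time: 9.8
tool_pos: [0.4684, -0.1865, 0.0136]
ee_rot: [-179.9, 0.0, 70.0]
force: [-2.9, 0.5, 5.5]
opening: -0.0001
grip_force: 2.3
```

Emit:
{"api": "arm_command", "payload": {"rotation": [[0, 0, 0], [0, 0, 0], [0, 0, 0], [0, 0, 0], [0, 0, 0]], "dp": [[0, 0, 0.1], [0, 0, 0.2], [0, 0, 0.2], [0, 0, 0.2], [0, 0, 0.2]], "gripper": [-1, -1, -1, -1, -1]}}

```text
time: 10.3
tool_pos: [0.4693, -0.1868, 0.0117]
ee_rot: [179.9, -0.0, 70.0]
force: [-1.7, -0.2, 1.2]
opening: -0.0
grip_force: 0.7
```

Emit:
{"api": "arm_command", "payload": {"rotation": [[0, 0, 0], [0, 0, 0], [0, 0, 0], [0, 0, 0], [0, 0, 0]], "dp": [[0, 0, 0.05], [0, 0, 0.1], [0, 0, 0.15], [0, 0, 0.2], [0, 0, 0.2]], "gripper": [-1, -1, -1, -1, -1]}}

```text
time: 10.8
tool_pos: [0.4695, -0.1869, 0.01]
ee_rot: [179.9, 0.0, 70.0]
force: [-1.8, 0.4, 3.8]
opening: -0.0003
grip_force: 2.3
```

Emit:
{"api": "arm_command", "payload": {"rotation": [[0, 0, 0], [0, 0, 0], [0, 0, 0], [0, 0, 0], [0, 0, 0]], "dp": [[0, 0, 0.05], [0, 0, 0.1], [0, 0, 0.15], [0, 0, 0.2], [0, 0, 0.2]], "gripper": [-1, -1, -1, -1, -1]}}

```text
time: 11.3
tool_pos: [0.4696, -0.187, 0.0087]
ee_rot: [179.9, -0.0, 70.0]
force: [-3.2, 2.2, 10.2]
opening: -0.0002
grip_force: 4.9
```

Emit:
{"api": "arm_command", "payload": {"rotation": [[0, 0, 0], [0, 0, 0], [0, 0, 0], [0, 0, 0], [0, 0, 0]], "dp": [[0, 0, 0.05], [0, 0, 0.1], [0, 0, 0.1], [0, 0, 0.1], [0, 0, 0.1]], "gripper": [-1, -1, -1, -1, -1]}}

```text
time: 11.8
tool_pos: [0.4697, -0.187, 0.0085]
ee_rot: [180.0, 0.0, 70.0]
force: [-3.2, 3.0, 15.5]
opening: -0.0001
grip_force: 7.7
```

The position has stalled and the force rose to 15.5 N, so the lever is at its stop. Retreating straight up.

Emit:
{"api": "arm_command", "payload": {"rotation": [[0, 0, 0], [0, 0, 0], [0, 0, 0], [0, 0, 0], [0, 0, 0]], "dp": [[0, 0, -0.5], [0, 0, -1.5], [0, 0, -3], [0, 0, -4.5], [0, 0, -6]], "gripper": [-1, -1, -1, -1, -1]}}

```text
time: 12.3
tool_pos: [0.4688, -0.1867, 0.0672]
ee_rot: [-180.0, 0.0, 70.0]
force: [-0.1, 0.1, 0.9]
opening: -0.0001
grip_force: 0.0
```

Emit:
{"api": "arm_command", "payload": {"rotation": [[0, 0, 0], [0, 0, 0], [0, 0, 0], [0, 0, 0], [0, 0, 0]], "dp": [[0, 0, -2], [0, 0, -4], [0, 0, -6], [0, 0, -8], [0, 0, -8]], "gripper": [-1, -1, -1, -1, -1]}}

```text
time: 12.8
tool_pos: [0.4713, -0.1882, 0.15]
ee_rot: [179.6, 0.1, 70.0]
force: [0.2, -0.7, -0.0]
opening: 0.0003
grip_force: 0.0
```

```bash
python3 -c "
from h import *
cams.get_image('top')
i=cams.get_image('wrist'); j=cams.get_image('scene'); s=status.sense()
z=lambda im,a,b,c,d,w,h:cv2.resize(im['pixels'][a:b,c:d,::-1],(w,h),interpolation=cv2.INTER_CUBIC)
cv2.imwrite('pics/w7.png',np.hstack([z(i,150,350,200,440,480,400), z(j,140,290,110,260,320,400)]))
print(s['force'],s['tool_pos'])"
```

```text
[ 0.6711684   0.46641242 -0.74743618] [ 0.46831857 -0.18641858  0.14575581]
```

View pics/w7.png

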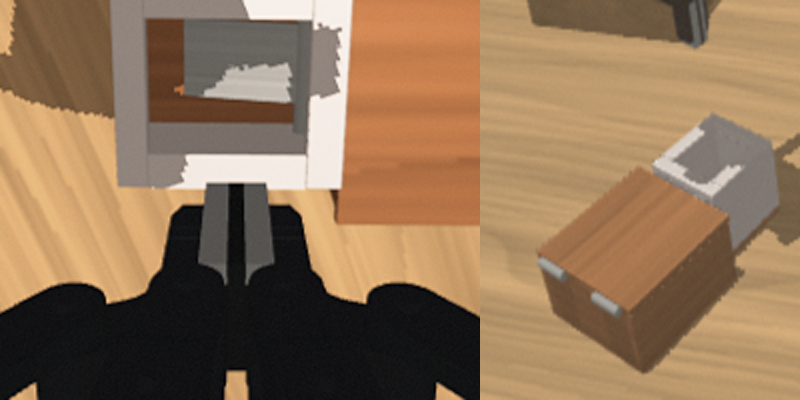

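The lid is flush, and the paddle in the window (185–300, 20–100) now slopes away downward. Nothing is touched, so I'm handing in.

```bash
python3 -c "
from workcell import arm
print(arm.finish_job())"
```

```text
the job is handed in; nothing more can be done
None
```

I pushed the lid fully shut, pressed the lever down to its stop through the window, backed the arm clear and handed the job in at about 13 s; no verdict was returned.

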